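# Spread the circlip and hold it over the pump shaft's groove

## Robot

A 7-joint arm with a two-finger parallel gripper is mounted at the origin on the work surface. World frame = base frame: x ahead of the robot, y to its left, z up, the work surface at z = 0. Lengths are in mm, angles in rad, forces in N, time in s.
With the tool pointing down it reaches from about 400 to 875 mm from the base axis. Payload 19.3 kg.
Tool frame: the origin (TCP) lies at the very end of the fingers, on their centre line; the grasp point (between the pads) lies 19 mm behind it (grip_point_offset is the z of the grasp point in the tool frame, in mm); z points along the fingers, x is the direction in which the jaws open and shut, and the axes are right-handed (so a half turn about z gives the same grasp; the last joint's range is limited). The gripper opens to 85 mm and grips with 20 to 120 N. Pads are 22 mm wide; open, the fingers measure 114 mm over their backs; the gripper's body (76 mm by 85 mm) begins 54 mm behind the grasp point. The pads swing forward as they close: fully open they stand 13 mm farther back than shut.
Start: joints at [-1.373, 0.521, -0.036, 1.599, 0.021, 1.021, -0.113], TCP at [165.401, 602.708, 207.191] pointing down, gripper open.
Joint ranges: [-2.91, 2.91], [-0.3, 2.13], [-1.5, 1.42], [0.17, 2.43], [-1.26, 4.41], [0.16, 1.93], [-2.52, 2.52]. Speed limits (rad/s): [1.89, 1.89, 2.39, 2.39, 3.01, 3.01, 3.01].

## Interface

Orientations are given as a 3x3 rotation matrix whose columns are the frame's x, y, z axes.
In Python, from workcell import movep, movel, goto_joints, open_gripper, clamp, wait, inverse_kinematics, read_state, camera, PlanningError, finish_job, grip_point_offset gives the robot as it stands. Calls block until the motion is done:
- movep(position, orientation): joint-space move of the TCP to a pose.
- movel(position, frame=None, max_speed=150, guard=None): straight line of the TCP; frame=None keeps the orientation; max_speed is the mean speed in mm/s. With guard (N) it stops when the force on the tool has changed by that much, and returns True; else False.
- goto_joints(angles): joint-space move.
- open_gripper() and clamp(): open the fingers fully, or close them until they stop; the grip force is fixed at half the most.
- wait(seconds).
- inverse_kinematics(position, orientation): joint angles nearest the present ones, or None.
- read_state(): the state.
- camera(name): name is "side" or "top"; returns a dict with "image" (384x512x3 uint8, blue, green, red), "range_z" (384x512 float32, mm along the optical axis (not along the pixel's ray), 0 where there is no reading), "fx", "fy", "cx", "cy" (pixels), "cam_to_world" (4x4, takes a point from camera to world coordinates). Camera axes: x right, y up, looking along -z (the intrinsics and any distortion apply to the point x, -y, -z); pixel columns grow to the right and rows downward; lengths in mm; the calibration is good to about 2 mm. A picture is of the moment at which its call begins.
A pose or a line that the arm cannot do raises PlanningError and nothing moves.
- finish_job(): hands the job in, once; it reports no verdict.
The state is a dict: "time": time; "qpos": joint angles; "qvel": joint speeds; "joint_efforts": joint torques, N m; "eef_pos": TCP position; "tool_rot": TCP orientation; "ft_force": force on the tool from outside, world axes, zero at the start; "torque": the same for the moment, N m; "finger_gap": finger opening in mm.
Only numpy, scipy, OpenCV 4.12 (cv2) and the standard library are available. Lean on these libraries where they do the work, as an engineer would, in place of code of your own. Each camera call takes 0.05 s, during which the arm holds its last target.

## Task

Pick up the red-handled circlip pliers from their wooden rest by squeezing the two handles together until they stop, which spreads the yellow snap ring on their tips, then carry the ring level over the end of the upright pump shaft and slide it down to the black groove without ever letting it close. Finish while holding: keep the handles fully squeezed so that the spread ring hangs level around the middle of the groove's height, carried by the gripper alone and not leaning on the shaft or the bearing. Leave the other parts on the bench where they are.

Things in the scene. Friction and masses are not known exactly. Their poses are not given: they have to be found in the camera images.
- pliers_grip (a point): Where to grip: midway between the two red handles, half-way up. Axes: x along the pliers to the ring, y to the left handle, z up. Handles: bars 83 long, 10 wide, 14 mm high; over their outer faces 60 mm here relaxed, 36 mm squeezed. Fingers close along y. Ring centre 139.5 mm ahead along x, pivot 65 mm. At the start 57 mm above the table, free air below from 43 mm ahead to 38 mm behind.
- ring_centre (a point): Centre of the yellow snap ring on the plier tips (it cannot come off them), half-way through its thickness; axes as pliers_grip, z square to the ring. Ring 4 mm thick, 5 mm wide radially; spread, its inside is a circle of radius 23 mm about this point, open towards the pliers; relaxed it narrows to 18 mm at the sides and will not pass the shaft.
- pliers_left (a joint): Turn of the left handle about the pivot (rad), both handles alike: 0 = relaxed, ring closed; 0.172 = hard stop, handles parallel, ring fully spread. Counts as spread above 0.135. A spring resists with 5 N rising to 10 N at each handle and reopens them when let go.
- groove (a point): On the upright shaft's axis at half the groove's height; z up. Black groove 10 mm high, radius 17 mm, in a steel shaft of radius 20 mm. The bearing's steel face (radius 33 mm) is 5 mm below this point. Below it a blue housing: round boss, radius 38 mm, top 17 mm below this point, then a square 120 mm block, top 47 mm below.
- shaft_end (a point): Centre of the shaft's flat top end, 32 mm above the groove point; the edge is chamfered over 4 mm.
- rest: Fixed wooden rest on which the pliers lie, 50 mm high; origin on the table under the pliers' pivot at the start, x along the pliers towards the ring. Base board 200 x 100 x 12 mm.
- pliers: The circlip pliers with the ring, about 0.2 kg, balanced about 45 mm ahead of pliers_grip; origin on the pivot axis at the underside, 7 mm below the mid-plane; axes as pliers_grip.
- stub: The fixed blue housing with the shaft; origin on the shaft axis 92 mm below the groove point (at or a little below the table top).
- collar_a: Bystander: steel collar, 32 mm across, 22 mm high, standing on the rest's board below the ring; origin at its underside.
- collar_b: Bystander: steel collar, 36 mm across, 24 mm high; origin at its underside.
- ferrule: Bystander: steel pipe ferrule with flange, 50 mm across, 30 mm high; origin at its underside.
- motor: Bystander: black motor standing on end, 80 mm across, 109 mm high; origin at its underside.
- valve: Bystander: steel valve body with blue handle, 60 mm across, 51 mm high; origin at its underside.
- parts_bowl: Bystander: steel bowl, 100 mm across, 45 mm high; origin at its underside.
- bar_stock: Bystander: square steel bar, 180 x 16 x 16 mm, lying; origin at its underside.
There are look-alikes about, which are no part of the job. Several things look just like the stub: the one meant starts farthest from the robot's base.

How it is judged:
By the outcome, as a careful person would: the job done as asked, in the order asked, and still so for the second after the job is handed in, while the arm keeps its last pose, push and grip.
It also fails if it takes over 51 s, if anything falls off the work surface, if the arm or the gripper's body presses on something with over 40 N, if the wrist force passes 120 N, or if a joint passes its speed limit or range.

## Working session

There is one attempt and no reset: what is moved stays moved. The work goes in short steps, each a Python script; the robot and the scene stay as the last script left them, time stands still between calls to the robot, and variables do not carry over. Pictures are saved under pics/ and viewed, and the job is handed in when it is done.

```bash
ls; mkdir -p pics
python3 - <<'E'
from workcell import *
import cv2, numpy as np, pickle
print(read_state()); print(grip_point_offset)
for n in ("side","top"):
    c=camera(n); cv2.imwrite(f"pics/{n}0.png",c["image"]); pickle.dump(c,open(f"{n}0.pkl","wb"))
    print(n,{k:v for k,v in c.items() if k not in("image","range_z")})
    r=c["range_z"]; print((r>0).mean(), r[r>0].min(), r.max())
E
```

```text
pics
{'time': 0.0, 'qpos': array([-1.37316677,  0.52201317, -0.03633874,  1.60000828,  0.02120654,
        1.02110969, -0.11277968]), 'qvel': array([-0.00049549, -0.00019068, -0.00072156,  0.00082487,  0.00090181,
        0.00086047, -0.00031915]), 'joint_efforts': array([-8.28827851e-04, -9.27129936e+01,  1.97981961e+00, -3.69922292e+01,
        1.78291602e-02,  8.20727582e-03,  7.65542723e-06]), 'eef_pos': array([165.33467   , 602.34946098, 206.62605069]), 'tool_rot': array([[ 2.64616120e-01,  9.64353804e-01, -2.24388566e-04],
       [ 9.64353144e-01, -2.64616202e-01, -1.13120142e-03],
       [-1.15025524e-03,  8.29443124e-05, -9.99999335e-01]]), 'ft_force': array([ 0.89039773, -0.65591796,  0.46798467]), 'torque': array([-0.04302558,  0.001972  , -0.01166148]), 'finger_gap': 85.74011414420062}
-18.700000000000003
side {'fx': 409.7688692707216, 'fy': 409.7688692707216, 'cx': 253.74569751111352, 'cy': 191.9447262110769, 'cam_to_world': array([[ 7.09772110e-01,  4.68152701e-01, -5.26361663e-01,
        -2.97130585e+01],
       [-7.04228941e-01,  4.89478491e-01, -5.14268807e-01,
        -5.57943662e+02],
       [ 1.68863814e-02,  7.35692773e-01,  6.77104862e-01,
         8.15827661e+02],
       [ 0.00000000e+00,  0.00000000e+00,  0.00000000e+00,
         1.00000000e+00]])}
0.9961090087890625 566.13153 2873.3203
top {'fx': 384.889409055169, 'fy': 384.889409055169, 'cx': 259.562851907771, 'cy': 193.87595503118592, 'cam_to_world': array([[-4.23723191e-02,  9.76211999e-01, -2.12637533e-01,
         2.93470947e+02],
       [-9.99099411e-01, -4.18755276e-02,  6.84153274e-03,
         6.70901460e+00],
       [-2.22552251e-03,  2.12735925e-01,  9.77107196e-01,
         1.28336060e+03],
       [ 0.00000000e+00,  0.00000000e+00,  0.00000000e+00,
         1.00000000e+00]])}
0.9961496988932291 517.031 2218.9468
```

View pics/side0.png

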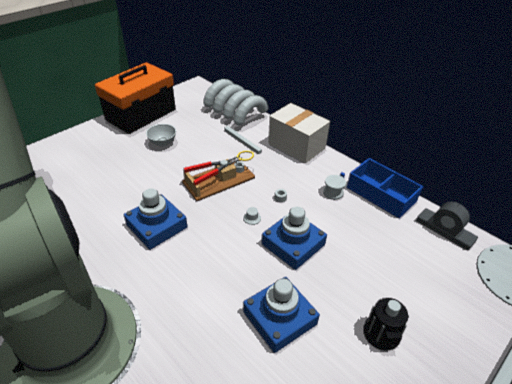

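View pics/top0.png

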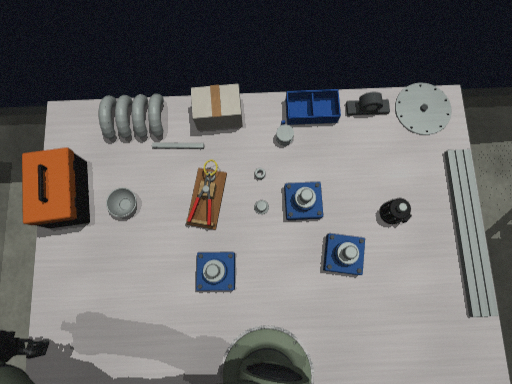

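Top view: there are three stub look-alikes, at (215,271), (304,200) and (345,255). The base is at about (270,370). I'll measure how far each one is from the base.

```bash
cat > h.py <<'E'
import numpy as np, cv2, pickle
from scipy.optimize import least_squares
def ray(c,u,v):
    M=c["cam_to_world"]; d=np.array([(u-c["cx"])/c["fx"],-(v-c["cy"])/c["fy"],-1.0])
    return M[:3,3], M[:3,:3]@d
def plane(c,u,v,z):
    o,d=ray(c,u,v); t=(z-o[2])/d[2]; return o+t*d
def cloud(c):
    v,u=np.mgrid[:384,:512]; r=c["range_z"].astype(float)
    p=np.stack([(u-c["cx"])/c["fx"]*r,-(v-c["cy"])/c["fy"]*r,-r],-1)
    return p@c["cam_to_world"][:3,:3].T+c["cam_to_world"][:3,3]
def proj(c,p):
    M=c["cam_to_world"]; q=(np.asarray(p,float)-M[:3,3])@M[:3,:3]
    return np.stack([c["cx"]+c["fx"]*q[...,0]/-q[...,2],c["cy"]-c["fy"]*q[...,1]/-q[...,2]],-1)
def load(n): return pickle.load(open(n+".pkl","rb"))
def crop(c,name,u0,v0,w,h,s):
    cv2.imwrite(name,cv2.resize(c["image"][v0:v0+h,u0:u0+w],None,fx=s,fy=s,interpolation=cv2.INTER_CUBIC))
E
python3 - <<'E'
from h import *
for n,pts in (("top",[(215,271),(304,200),(345,255)]),("side",[(155,218),(294,238),(281,312)])):
    c=load(n+"0"); P=cloud(c)
    # table z
    print(n,"table",[P[v,u].round(1) for u,v in ([(150,250),(260,300),(150,330)] if n=="top" else [(200,280),(230,240),(150,300)])])
    hsv=cv2.cvtColor(c["image"],cv2.COLOR_BGR2HSV)
    blue=cv2.inRange(hsv,(100,150,40),(130,255,255))
    k,l,st,ce=cv2.connectedComponentsWithStats(blue)
    for i in range(1,k):
        if st[i,4]>100: 
            p=np.median(P[l==i],0); m=(l==i)&(abs(P[...,2]-45)<6)
            q=P[m]; print(st[i],ce[i].round(1),p.round(1), q.mean(0).round(1), np.hypot(*q.mean(0)[:2]).round(1))
c=load("top0"); crop(c,"pics/top_pl.png",170,140,80,110,7) if False else crop(c,"pics/top_pl.png",170,145,80,95,6)
c=load("side0"); crop(c,"pics/side_pl.png",170,140,100,70,8)
crop(load("top0"),"pics/top_st.png",275,170,60,60,9)
E
```

```text
top table [array([398.4, 368.3,  -0.8]), array([223.5,  11.1,   2. ]), array([146.2, 363.9,  -1.5])]
[ 286   89   54   35 1523] [312.5 105.9] [ 881.5 -197.9    9.3] [ 872.7 -203.4   45. ] 896.1
[285 183  38  36 729] [302.9 202. ] [ 521.6 -137.5   43.2] [ 532.6 -143.5   43.5] 551.6
[325 234  40  41 782] [343.2 254.5] [ 352.  -250.6   45.1] [ 354.3 -260.5   45. ] 439.8
[197 253  38  37 846] [216.5 271.2] [318.1 136.6  45.5] [318.7 145.5  45.3] 350.4
side table [array([294.5, -69.2,  -0.3]), array([431. , -25.2,  -2.5]), array([178.6, -32.2,  -1. ])]
[ 347  157   77   61 2549] [384.4 186.4] [ 886.8 -204.9   31.1] [ 868.7 -203.    45.3] 892.1
[ 125  199   62   50 1481] [156.1 224.6] [297.7 110.5  43.3] [307.  125.2  44. ] 331.5
[ 262  220   64   49 1551] [293.5 243.6] [ 504.6 -178.3   41.5] [ 518.4 -165.2   42.6] 544.1
[ 244  287   75   65 2169] [279.8 320.1] [ 325.1 -298.    43.8] [ 337.  -283.5   44.1] 440.4
```

View pics/top_pl.png

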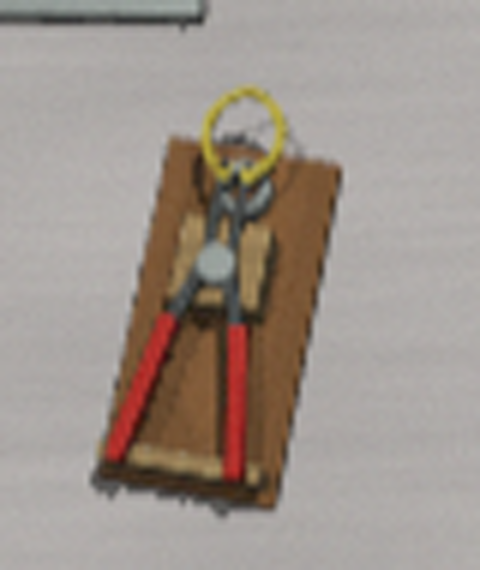

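View pics/side_pl.png

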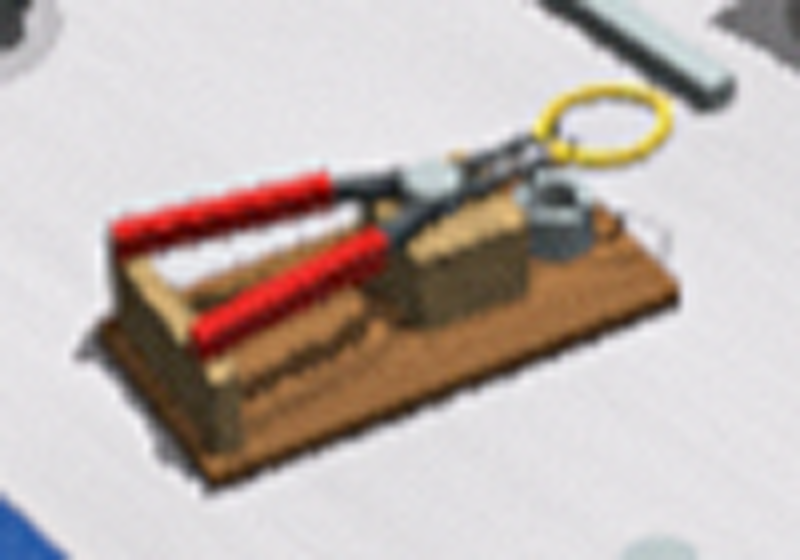

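View pics/top_st.png

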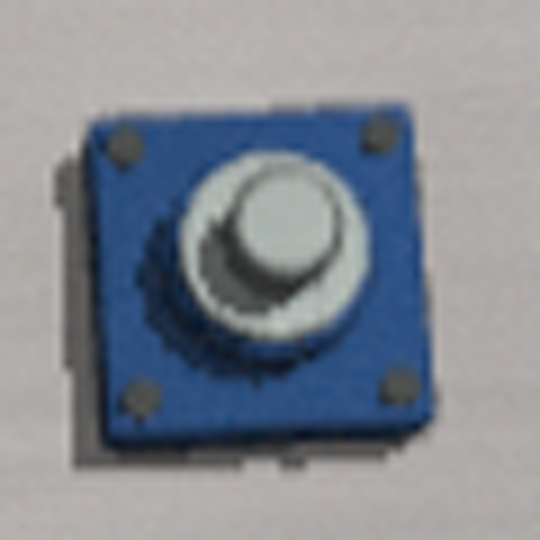

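Of the three stubs, top (304,200) is about 548 mm from the base. The other two, (345,255) and (215,271), are at about 440 and 335 mm. So the one meant is top (304,200) / side (294,238), and the crop confirms a stub there with shaft, bearing face and block. In the pliers crops, the red handles end near top pixels (189,221) and (209,224), the pivot is at (206,188) and the ring at (211,168). Next I'll take precise positions.

```bash
cat > m.py <<'E'
from h import *
def ellc(mask):
    cs,_=cv2.findContours(mask.astype(np.uint8),cv2.RETR_EXTERNAL,cv2.CHAIN_APPROX_NONE); cc=max(cs,key=cv2.contourArea); return cv2.fitEllipse(cc)
for n in ("top","side"):
    c=load(n+"0"); P=cloud(c); hsv=cv2.cvtColor(c["image"],cv2.COLOR_BGR2HSV)
    # shaft top
    m=(np.hypot(P[...,0]-525,P[...,1]+155)<60)
    z=P[...,2][m]; 
    h,e=np.histogram(z,np.arange(20,140,2)); print(n,"zhist",[(int(a),int(b)) for a,b in zip(e,h) if b>8])
    top=m&(P[...,2]>118); zt=np.median(P[...,2][top]); v,u=np.nonzero(top)
    print(" shaft top",zt.round(1),P[top].mean(0).round(1),"pix",u.mean().round(1),v.mean().round(1),"r from area",np.sqrt(top.sum()/np.pi), plane(c,u.mean(),v.mean(),124).round(1))
    # handles
    red=cv2.inRange(hsv,(0,150,90),(8,255,255))|cv2.inRange(hsv,(172,150,90),(180,255,255))
    k,l,st,ce=cv2.connectedComponentsWithStats(red)
    for i in range(1,k):
        if st[i,4]>40:
            (a,b),(w,hh),ang=cv2.minAreaRect(np.argwhere(l==i)[:,::-1].astype(np.float32))
            print(" red",st[i],ce[i].round(1),(round(w,1),round(hh,1),round(ang,1)),"z",np.median(P[...,2][l==i]).round(1),plane(c,*ce[i],62).round(1))
    yel=cv2.inRange(hsv,(22,140,100),(35,255,255)); 
    k,l,st,ce=cv2.connectedComponentsWithStats(yel)
    i=1+st[1:,4].argmax(); m2=l==i
    el=ellc(m2); print(" ring",st[i],np.round(el[0],1),np.round(el[1],1),"z",np.median(P[...,2][m2]).round(1),plane(c,*el[0],57).round(1))
E
python3 m.py
```

```text
top zhist [(36, 14), (38, 41), (40, 93), (42, 134), (44, 115), (46, 56), (48, 13), (66, 9), (68, 11), (70, 22), (72, 24), (74, 15), (76, 17), (80, 11), (82, 38), (84, 65), (86, 52), (88, 14), (116, 11), (118, 21), (120, 36), (122, 33), (124, 21)]
 shaft top 122.0 [ 539.8 -145.2  122. ] pix 306.2 194.0 r from area 6.023896332520351 [ 539.3 -144.9  124. ]
 red [188 197  11  25  85] [192.9 209. ] (3.2, 25.6, 21.8) z 63.9 [518.6 214.9  62. ]
 red [207 199   5  26  90] [208.9 212. ] (3.4, 25.1, 3.2) z 63.7 [506.6 163.6  62. ]
 ring [204 162   4  13  20] [208.2 167.6] [ 8.5 12.4] z 59.1 [656.7 164.2  57. ]
side zhist [(20, 16), (22, 20), (24, 20), (26, 17), (28, 21), (30, 19), (32, 25), (34, 12), (36, 27), (38, 62), (40, 221), (42, 299), (44, 85), (46, 25), (48, 29), (50, 22), (52, 16), (54, 15), (56, 17), (58, 15), (60, 14), (62, 19), (64, 12), (66, 16), (68, 27), (70, 45), (72, 49), (74, 28), (76, 11), (78, 15), (80, 23), (82, 71), (84, 127), (86, 37), (96, 9), (98, 10), (100, 10), (102, 10), (104, 12), (108, 12), (114, 11), (116, 19), (118, 36), (120, 66), (122, 38)]
 shaft top 121.1 [ 536.5 -149.9  121.1] pix 296.8 211.4 r from area 6.723094811029982 [ 534.1 -151.6  124. ]
 red [184 162  28  10  77] [197.5 165.9] (3.9, 27.6, 75.4) z 61.0 [517. 207.  62.]
 red [194 168  24  17 145] [205.8 176. ] (5.6, 26.4, 62.2) z 60.6 [505.2 155.8  62. ]
 ring [239 158   7   3  10] [242.1 159. ] [1.4 7.4] z 57.5 [637.4 145.8  57. ]
```

```bash
cat > m2.py <<'E'
from h import *
def tri(cs,pix):
    A=[];b=[]
    for c,p in zip(cs,pix):
        o,d=ray(c,*p); d=d/np.linalg.norm(d); Q=np.eye(3)-np.outer(d,d); A.append(Q); b.append(Q@o)
    x=np.linalg.solve(sum(A),sum(b)); return x,[ (proj(c,x)-p).round(2) for c,p in zip(cs,pix)]
def ringpix(c,box):
    im=c["image"].astype(int); B,G,R=im[...,0],im[...,1],im[...,2]
    m=(np.minimum(R,G)-B>45)&(G>0.72*R)
    mm=np.zeros_like(m); u0,v0,u1,v1=box; mm[v0:v1,u0:u1]=m[v0:v1,u0:u1]; return mm
E
python3 - <<'E'
from m2 import *
T=load("top0");S=load("side0")
for n,c,box in (("top",T,(198,155,225,182)),("side",S,(232,145,260,166))):
    m=ringpix(c,box); v,u=np.nonzero(m); el=cv2.fitEllipse(np.argwhere(m)[:,::-1].astype(np.float32))
    print(n,m.sum(),el, (u.min(),u.max(),v.min(),v.max())); print(plane(c,(u.min()+u.max())/2,(v.min()+v.max())/2,57))
    print("\n".join("".join("#" if x else "." for x in r[box[0]:box[2]]) for r in m[box[1]:box[3]]))
print("shaft",tri([T,S],[(306.2,194.0),(296.8,211.4)]))
print("L",tri([T,S],[(192.9,209),(197.5,165.9)])); print("R",tri([T,S],[(208.9,212),(205.8,176)]))
E
```

```text
top 75 ((210.06065368652344, 167.02003479003906), (12.490401268005371, 14.501907348632812), 23.20168113708496) (np.int64(203), np.int64(217), np.int64(159), np.int64(175))
[658.40979471 158.27587412  57.        ]
...........................
...........................
...........................
...........................
.............#.............
..........######...........
.........###...##..........
........##......##.........
.......##........##........
......##.........##........
......##..........##.......
......#...........##.......
......#...........##.......
.....##...........#........
.....###.........##........
......##.........##........
......###......####........
......###.....####.........
.......####.#####..........
........##..###............
.............#.............
...........................
...........................
...........................
...........................
...........................
...........................
side 80 ((243.82029724121094, 155.91001892089844), (9.647250175476074, 21.70635414123535), 62.91106033325195) (np.int64(232), np.in
[... 302 characters left out ...]
####......
......###...........##......
.....###............##......
.....##.............##......
.....##............###......
.....###..........###.......
.......####....#####........
.......############.........
..........######............
............................
............................
............................
............................
##..........................
shaft (array([ 541.28467119, -146.28244558,  114.85099683]), [array([ 0.03, -0.04]), array([-0.06,  0.01])])
L (array([521.17933749, 215.41839958,  54.38224823]), [array([ 0.21, -0.35]), array([-0.45,  0.08])])
R (array([509.27928753, 163.62344797,  54.30751512]), [array([ 0.25, -0.4 ]), array([-0.53,  0.09])])
```

```bash
cat >> h.py <<'E'
def R(yaw):  # yaw = direction of pliers x in world; tool x = pliers y, tool y = pliers x, z down
    c,s=np.cos(yaw),np.sin(yaw); return np.array([[-s,c,0],[c,s,0],[0,0,-1.]])
E
python3 - <<'E'
from h import *
from workcell import *
g=np.array([512,185.3]); yaw=-0.226
for z in (38,160): print(inverse_kinematics([*g,z],R(yaw)))
for y in np.radians([0,-20,-30,-45,-60,-75,-90]):
    p=np.array([539,-147])-139.5*np.array([np.cos(y),np.sin(y)])
    print(np.degrees(y).round(),p.round(),[None if (q:=inverse_kinematics([*p,z],R(y))) is None else q.round(2) for z in (70,150)])
movep([*g,170],R(yaw))
s=read_state(); print(s["time"],s["eef_pos"],s["tool_rot"].round(3),s["ft_force"])
for n in ("side","top"):
    c=camera(n); cv2.imwrite(f"pics/{n}1.png",c["image"]); pickle.dump(c,open(f"{n}1.pkl","wb"))
    crop(c,f"pics/{n}1c.png",130,80,150,150,4)
E
```

```text
[-0.49884273  0.64170017  0.05901566  1.93974381 -0.06630217  0.5619753
  0.949378  ]
[-0.57108429  0.4576608   0.15517075  1.8679109  -0.09327569  0.822967
  0.97666264]
0.0 [ 400. -147.] [array([ 0.09,  0.46,  0.15,  2.23, -0.15,  0.47,  1.93]), array([-0.22,  0.34,  0.54,  2.18, -0.27,  0.69,  2.07])]
-20.0 [408. -99.] [array([-0.09,  0.46,  0.24,  2.24, -0.24,  0.46,  1.56]), array([-0.33,  0.33,  0.52,  2.19, -0.26,  0.68,  1.59])]
-30.0 [418. -77.] [array([-0.19,  0.47,  0.29,  2.23, -0.3 ,  0.47,  1.39]), array([-0.38,  0.33,  0.52,  2.18, -0.26,  0.69,  1.37])]
-45.0 [440. -48.] [array([-0.22,  0.49,  0.25,  2.19, -0.24,  0.49,  1.01]), array([-0.41,  0.36,  0.48,  2.14, -0.25,  0.7 ,  1.03])]
-60.0 [469. -26.] [array([-0.27,  0.52,  0.26,  2.12, -0.25,  0.53,  0.7 ]), array([-0.44,  0.4 ,  0.47,  2.07, -0.27,  0.73,  0.73])]
-75.0 [503. -12.] [array([-0.34,  0.57,  0.33,  2.04, -0.32,  0.58,  0.47]), array([-0.46,  0.45,  0.48,  1.99, -0.3 ,  0.77,  0.46])]
-90.0 [539.  -8.] [array([-0.39,  0.62,  0.41,  1.95, -0.4 ,  0.64,  0.28]), array([-0.47,  0.51,  0.52,  1.9 , -0.34,  0.81,  0.23])]
2.0667 [511.77418373 186.35835503 170.02081552] [[ 0.223  0.975 -0.   ]
 [ 0.975 -0.223  0.   ]
 [ 0.    -0.    -1.   ]] [-0.36519582 -0.29685539  0.54799262]
```

View pics/side1c.png

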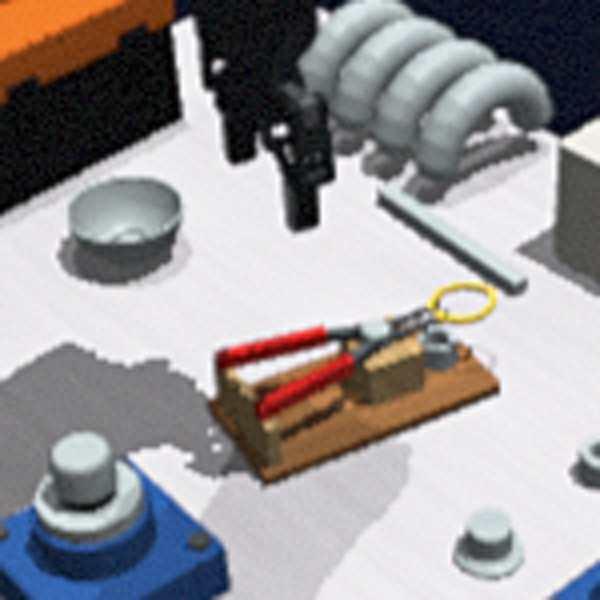

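View pics/top1c.png

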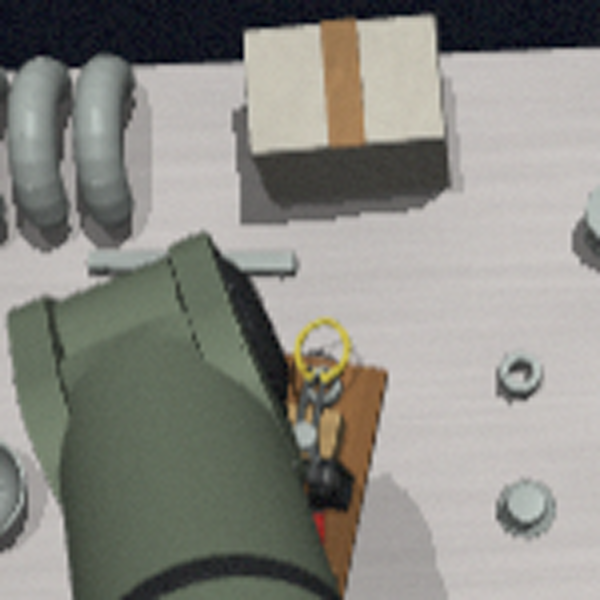

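The side crop shows the fingertips at about side pixels (190.5,119.5) and (205.5,136.5), above the handles. I'll use them as a calibration check for the side camera.

Run:
```python
from h import *
c=load("side1"); P=cloud(c)
for z in (170,183): print(z,plane(c,198,128,z).round(1))
print("proj TCP",proj(c,[[511.8,186.4,183],[521.3,228,183],[502.3,144.8,183]]).round(1))
crop(c,"pics/side1t.png",175,80,45,65,9)
```

```text
170 [545.5 227.3 170. ]
183 [533.9 211.5 183. ]
proj TCP [[197.5 135. ]
 [190.6 127.3]
 [204.7 143.1]]
```

View pics/side1t.png

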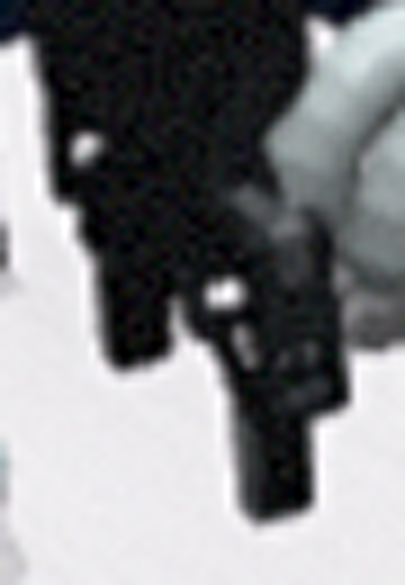

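Run:
```python
from h import *
c=load("side1"); P=cloud(c); P0=cloud(load("side0"))
for u,v in ((189,118),(190,118),(191,117),(190,114),(204,134),(206,135),(207,134),(206,130)): print((u,v),P[v,u].round(1),c["image"][v,u])
t=load("top1");Pt=cloud(t)
for u,v in ((210,200),(213,200),(214,203),(212,197)): print((u,v),Pt[v,u].round(1))
```

```text
(189, 118) [518.4 226.7 214.6] [12 18 17]
(190, 118) [521.6 226.7 213.2] [10 16 10]
(191, 117) [525.4 226.9 214.6] [21 19 23]
(190, 114) [522.7 226.3 225.3] [17 19 18]
(204, 134) [495.  135.3 219.9] [18 13 19]
(206, 135) [497.6 130.7 217.9] [ 8  7 10]
(207, 134) [500.  129.4 220.5] [13  3  0]
(206, 130) [498.  129.7 233.3] [25 23 19]
(210, 200) [494.2 128.1 312.2]
(213, 200) [494.8 120.9 307.6]
(214, 203) [489.6 120.  293.5]
(212, 197) [502.8 123.3 307.6]
```

Side-camera range puts the open fingertips about 25 mm higher than the TCP reading suggests. I'll descend part-way and check against the handles.

Run:
```python
from h import *
from workcell import *
print(movel([512,185.3,85],R(-0.226),max_speed=120,guard=15))
s=read_state(); print(s["time"],s["eef_pos"],s["ft_force"],s["finger_gap"])
c=camera("side"); pickle.dump(c,open("side2.pkl","wb")); crop(c,"pics/side2c.png",165,95,95,70,8)
P=cloud(c); m=(c["image"].max(2)<45)&(np.hypot(P[...,0]-512,P[...,1]-185)<90)&(P[...,2]<130)
v,u=np.nonzero(m); print(len(u)); 
for i in np.argsort(P[m][:,2])[:12]: print(u[i],v[i],P[v[i],u[i]].round(1))
```

```text
False
3.025 [512.32257651 185.4203052   85.52370678] [-0.36473291 -0.01590555  0.25225792] 85.53222474129835
17
217 164 [572.1 185.1  51.3]
216 164 [569.3 186.4  52. ]
214 164 [564.4 189.7  52.8]
212 164 [559.  192.3  54.3]
215 164 [564.7 185.4  55.2]
219 163 [574.1 178.1  58. ]
192 145 [519.2 227.  125. ]
195 144 [527.7 224.  125.8]
194 144 [525.5 225.7 126. ]
193 144 [522.9 227.  126.6]
191 145 [515.8 227.1 126.6]
191 144 [518.3 230.1 127.3]
```

View pics/side2c.png

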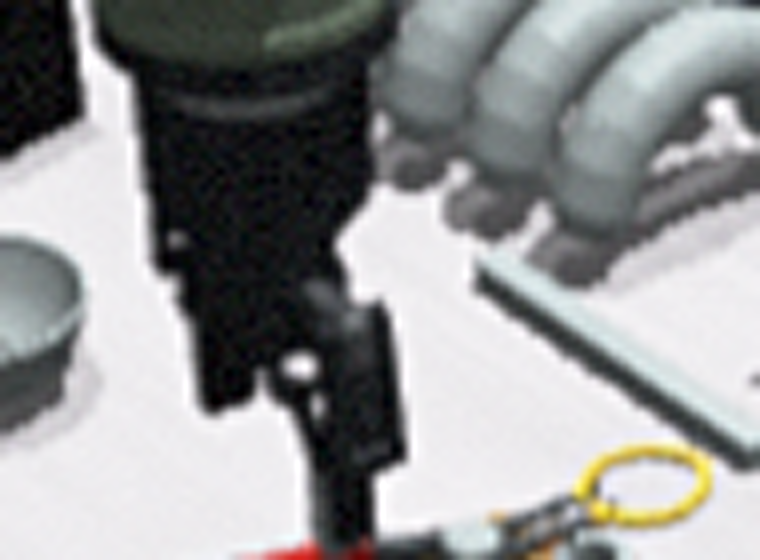

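Run:
```python
from h import *
c=load("side2"); P=cloud(c); crop(c,"pics/side2d.png",180,130,80,60,10)
for v in range(152,176,2): print(v,[ (P[v,u].round(0).astype(int).tolist(),c["image"][v,u].tolist()) for u in (206,209)])
```

```text
152 [([485, 120, 177], [15, 6, 3]), ([492, 117, 175], [55, 54, 48])]
154 [([485, 120, 170], [30, 29, 26]), ([489, 113, 172], [28, 25, 23])]
156 [([494, 133, 152], [29, 29, 24]), ([501, 129, 151], [24, 27, 16])]
158 [([494, 133, 145], [38, 36, 32]), ([500, 128, 144], [21, 16, 14])]
160 [([495, 135, 137], [39, 42, 41]), ([503, 132, 134], [14, 19, 9])]
162 [([496, 137, 128], [49, 49, 45]), ([501, 131, 129], [34, 32, 35])]
164 [([539, 195, 63], [57, 52, 80]), ([549, 194, 59], [12, 13, 93])]
166 [([540, 197, 55], [25, 23, 93]), ([548, 193, 52], [103, 100, 145])]
168 [([575, 244, 0], [224, 218, 231]), ([582, 238, -1], [255, 250, 246])]
170 [([561, 226, 10], [199, 204, 225]), ([567, 219, 11], [93, 132, 171])]
172 [([554, 218, 11], [68, 121, 173]), ([521, 161, 64], [50, 75, 202])]
174 [([511, 161, 63], [36, 46, 206]), ([516, 154, 64], [32, 32, 177])]
```

View pics/side2d.png

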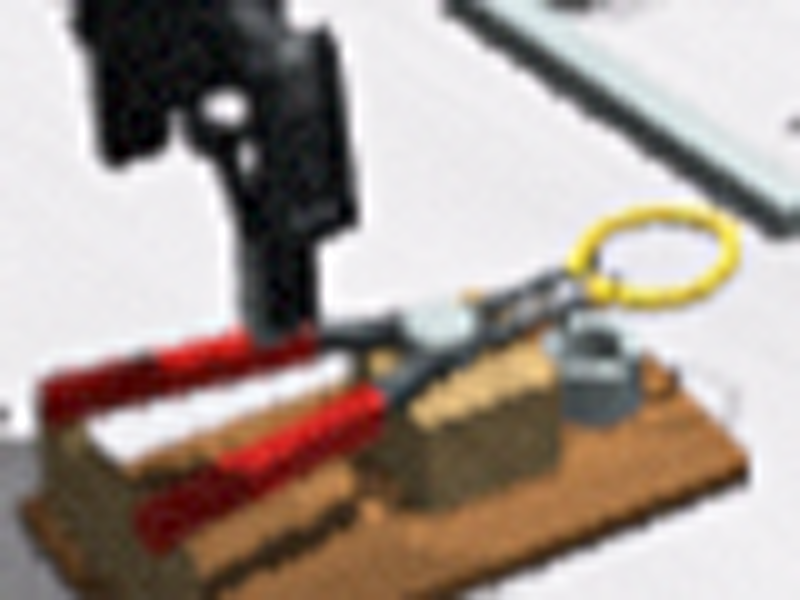

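Run:
```python
from h import *
from workcell import *
print(movel([512,185.3,50],R(-0.226),max_speed=80,guard=12))
s=read_state(); print(s["time"],s["eef_pos"],s["ft_force"],s["finger_gap"])
c=camera("side"); pickle.dump(c,open("side3.pkl","wb")); crop(c,"pics/side3d.png",180,130,80,60,10)
P=cloud(c)
for v in range(148,186,2): print(v,[ (P[v,u].round(0).astype(int).tolist(),c["image"][v,u].tolist()) for u in (192,208)])
```

```text
False
3.6583 [512.03331037 185.24182668  49.97210322] [-0.66553033  0.35752458 -0.45387324] 85.65972508782453
148 [([518, 226, 116], [18, 13, 16]), ([492, 119, 186], [44, 41, 37])]
150 [([517, 227, 108], [3, 0, 8]), ([492, 119, 180], [35, 33, 32])]
152 [([515, 225, 103], [15, 16, 16]), ([489, 117, 176], [29, 27, 23])]
154 [([517, 228, 93], [8, 0, 6]), ([488, 115, 171], [34, 30, 23])]
156 [([516, 228, 87], [87, 87, 86]), ([490, 119, 162], [26, 27, 22])]
158 [([576, 316, -2], [244, 241, 243]), ([487, 116, 158], [26, 18, 19])]
160 [([568, 305, 0], [239, 236, 238]), ([488, 118, 150], [28, 20, 24])]
162 [([561, 297, 1], [237, 235, 236]), ([486, 116, 146], [28, 30, 21])]
164 [([557, 292, -3], [246, 243, 242]), ([485, 116, 140], [25, 19, 15])]
166 [([505, 218, 62], [53, 49, 90]), ([497, 131, 117], [24, 22, 20])]
168 [([500, 211, 61], [15, 18, 82]), ([496, 130, 111], [27, 30, 29])]
170 [([503, 217, 48], [74, 72, 110]), ([498, 134, 101], [18, 18, 17])]
172 [([531, 259, -1], [245, 243, 243]), ([495, 131, 97], [20, 18, 11])]
174 [([526, 252, -2], [246, 243, 243]), ([513, 155, 65], [46, 46, 157])]
176 [([512, 233, 10], [95, 97, 106]), ([513, 156, 57], [12, 21, 108])]
178 [([481, 189, 48], [32, 53, 65]), ([541, 193, 10], [30, 48, 124])]
180 [([475, 182, 49], [44, 62, 78]), ([536, 187, 9], [67, 111, 155])]
182 [([472, 178, 46], [42, 59, 66]), ([529, 180, 10], [51, 89, 129])]
184 [([472, 180, 37], [41, 59, 68]), ([523, 172, 11], [23, 40, 51])]
```

View pics/side3d.png

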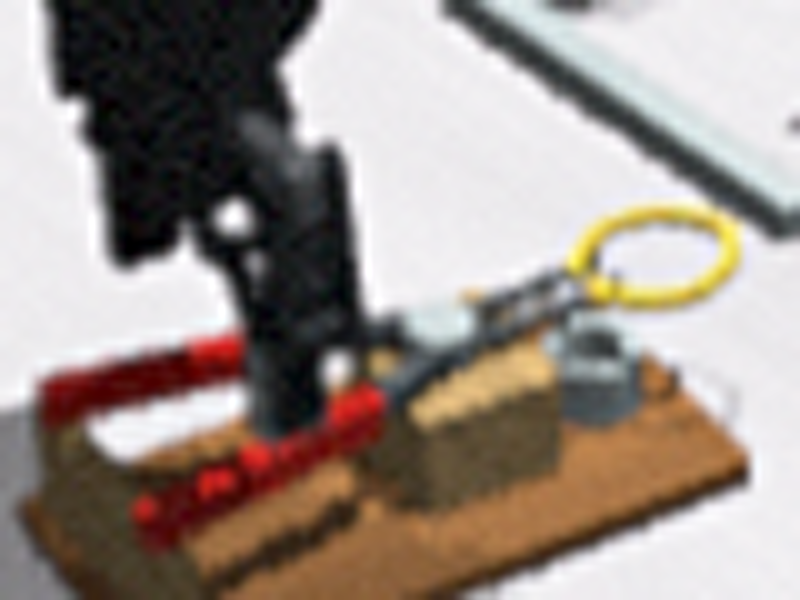

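Run:
```python
from h import *
c=load("side3")
e=np.array([-.225*0+.224,.975]);g=np.array([512,185.2]);f=np.array([.975,-.224])
for z in (63,75,90):
  for sgn in (1,-1):
    print(z,sgn,[proj(c,[*(g+sgn*w*e+l*f),z]).round(1).tolist() for w,l in ((43,-11),(43,11),(53,-11),(53,11))])
```

```text
63 1 [[191.0, 163.0], [197.8, 160.6], [189.5, 161.2], [196.3, 158.8]]
63 -1 [[204.3, 179.6], [211.3, 176.9], [206.0, 181.6], [213.0, 178.9]]
75 1 [[190.7, 159.8], [197.5, 157.4], [189.2, 157.9], [196.0, 155.6]]
75 -1 [[204.0, 176.3], [211.1, 173.7], [205.7, 178.3], [212.8, 175.7]]
90 1 [[190.2, 155.7], [197.1, 153.3], [188.7, 153.8], [195.6, 151.5]]
90 -1 [[203.7, 172.1], [210.8, 169.5], [205.3, 174.2], [212.5, 171.5]]
```

Both range and pixel geometry put the open fingertips at z≈88 while the TCP reads 50, still above the handles. I'll descend in guarded stages and watch the tips relative to the handles.

Run:
```python
from h import *
from workcell import *
print(movel([512,185.3,28],R(-0.226),max_speed=60,guard=10))
s=read_state(); print(s["time"],s["eef_pos"],s["ft_force"],s["finger_gap"])
c=camera("side"); pickle.dump(c,open("side4.pkl","wb")); crop(c,"pics/side4d.png",180,130,80,60,10)
P=cloud(c)
for v in range(156,186,2): print(v,[ (P[v,u].round(0).astype(int).tolist(),c["image"][v,u].tolist()) for u in (193,208)])
```

```text
False
4.225 [511.85215794 185.19161109  27.68793985] [0.2225023  0.10947855 0.07594903] 85.38738302731412
156 [([519, 227, 86], [20, 20, 17]), ([490, 119, 161], [38, 34, 35])]
158 [([519, 229, 77], [21, 24, 26]), ([489, 118, 156], [16, 13, 4])]
160 [([517, 226, 73], [3, 2, 1]), ([488, 118, 150], [34, 35, 31])]
162 [([516, 227, 66], [76, 74, 74]), ([488, 119, 143], [34, 29, 20])]
164 [([560, 291, -3], [242, 237, 238]), ([486, 117, 139], [36, 32, 27])]
166 [([505, 213, 64], [39, 36, 86]), ([486, 117, 132], [20, 23, 22])]
168 [([504, 213, 58], [0, 2, 76]), ([486, 117, 125], [17, 13, 5])]
170 [([506, 216, 48], [103, 101, 133]), ([485, 117, 119], [25, 18, 22])]
172 [([535, 259, -3], [245, 240, 241]), ([485, 118, 111], [14, 10, 9])]
174 [([527, 249, 0], [245, 240, 240]), ([496, 133, 88], [16, 17, 10])]
176 [([515, 233, 9], [72, 79, 87]), ([494, 131, 83], [23, 17, 18])]
178 [([484, 188, 47], [32, 50, 60]), ([492, 129, 79], [25, 20, 20])]
180 [([468, 167, 62], [33, 52, 124]), ([536, 187, 9], [65, 76, 96])]
182 [([467, 167, 55], [50, 77, 113]), ([528, 177, 12], [55, 91, 131])]
184 [([469, 171, 44], [42, 57, 76]), ([523, 171, 11], [16, 35, 54])]
```

View pics/side4d.png

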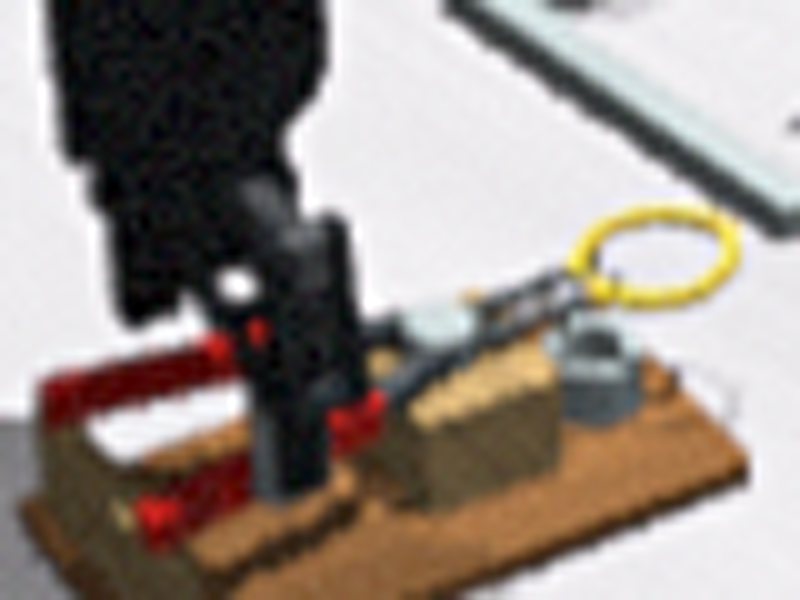

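Run:
```python
from h import *
from workcell import *
print(movel([512,185.3,11],R(-0.226),max_speed=50,guard=10))
s=read_state(); print(s["time"],s["eef_pos"],s["ft_force"],s["finger_gap"])
c=camera("side"); pickle.dump(c,open("side5.pkl","wb")); crop(c,"pics/side5d.png",180,130,80,60,10)
P=cloud(c)
for v in range(160,190,2): print(v,[ (P[v,u].round(0).astype(int).tolist(),c["image"][v,u].tolist()) for u in (193,208)])
```

```text
False
4.7667 [511.8681038  185.19219811  10.72355276] [-0.36971573  0.15393443  1.17864438] 85.4656161252592
160 [([518, 228, 72], [3, 12, 8]), ([489, 119, 149], [46, 41, 40])]
162 [([517, 227, 65], [12, 15, 13]), ([490, 121, 140], [33, 31, 31])]
164 [([516, 228, 57], [20, 17, 26]), ([487, 117, 138], [23, 20, 18])]
166 [([508, 217, 60], [2, 0, 79]), ([489, 120, 128], [31, 29, 23])]
168 [([505, 213, 57], [13, 17, 82]), ([485, 117, 125], [28, 30, 23])]
170 [([504, 213, 50], [107, 105, 138]), ([485, 117, 119], [17, 13, 13])]
172 [([532, 256, 1], [246, 242, 242]), ([485, 118, 111], [8, 12, 1])]
174 [([528, 251, -2], [243, 241, 242]), ([487, 121, 101], [29, 25, 25])]
176 [([517, 235, 6], [66, 70, 78]), ([485, 119, 96], [24, 27, 24])]
178 [([482, 186, 49], [38, 56, 69]), ([493, 131, 77], [30, 31, 32])]
180 [([469, 167, 61], [46, 55, 127]), ([494, 132, 69], [29, 28, 26])]
182 [([467, 166, 56], [48, 72, 111]), ([494, 133, 61], [32, 30, 24])]
184 [([470, 172, 43], [34, 49, 70]), ([498, 139, 47], [49, 47, 44])]
186 [([470, 173, 34], [37, 59, 65]), ([518, 166, 9], [43, 71, 109])]
188 [([470, 174, 26], [42, 58, 71]), ([510, 156, 13], [66, 107, 153])]
```

View pics/side5d.png

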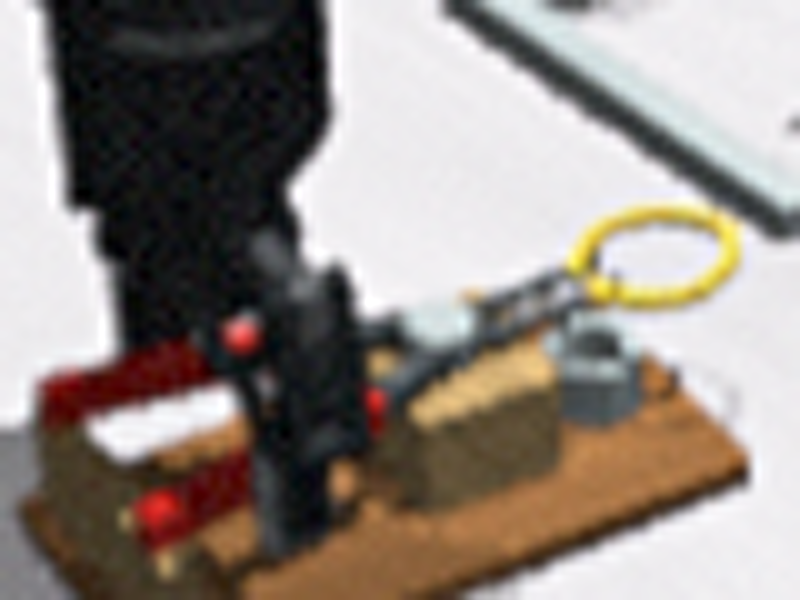

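Tips are now at z≈47, outside both handles with clear air. Next I'll clamp.

Run:
```python
from h import *
from workcell import *
clamp(); wait(0.3)
s=read_state(); print(s["time"],s["eef_pos"],s["ft_force"],s["torque"],s["finger_gap"])
for n in ("side","top"):
    c=camera(n); pickle.dump(c,open(n+"6.pkl","wb")); crop(c,f"pics/{n}6d.png",*((180,130,80,60) if n=="side" else (180,140,80,60)),10)
```

```text
5.6667 [512.43780101 186.35411685  12.34180961] [-6.47184267  2.49048612 25.39378371] [0.57700721 1.28585536 0.21064951] 32.753433173010215
```

View pics/side6d.png

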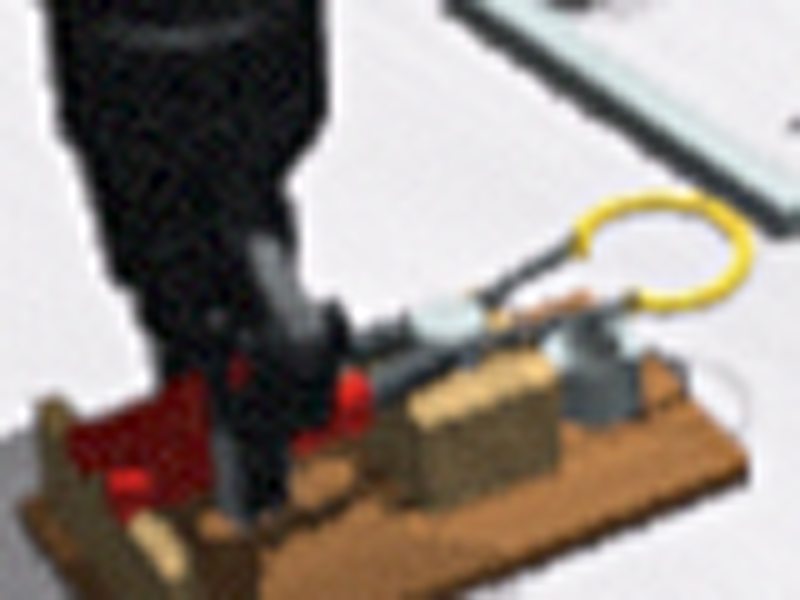

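View pics/top6d.png

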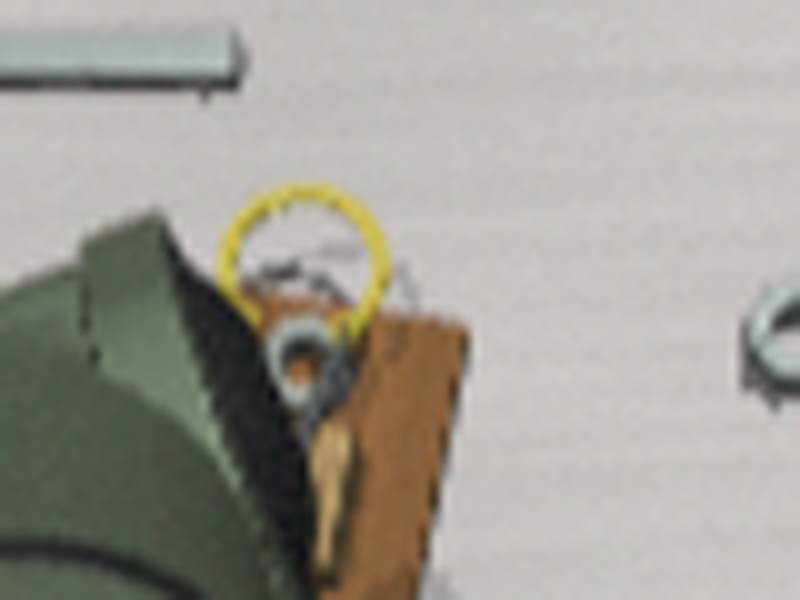

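The handles are closed together: gap 32.8, and the ring is visibly wider in both views. Next I'll lift straight up and check the result.

Run:
```python
from h import *
from workcell import *
movel([512,185.3,40],R(-0.226),max_speed=60)
movel([512,185.3,130],R(-0.226),max_speed=120)
s=read_state(); print(s["time"],s["eef_pos"],s["ft_force"],s["torque"],s["finger_gap"])
for n in ("side","top"):
    c=camera(n); pickle.dump(c,open(n+"7.pkl","wb")); crop(c,f"pics/{n}7d.png",*((170,100,100,75) if n=="side" else (180,130,80,60)),8)
```

```text
7.3 [511.59041985 185.15003319 129.33578962] [ 0.00870596 -0.31235045 -3.20333067] [0.04009072 0.14515331 0.01514415] 32.35019546555428
```

View pics/side7d.png

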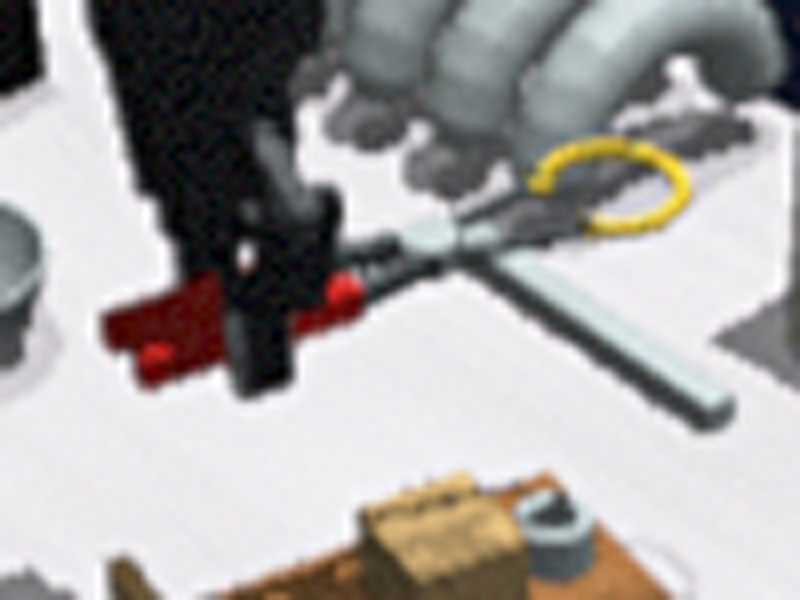

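View pics/top7d.png

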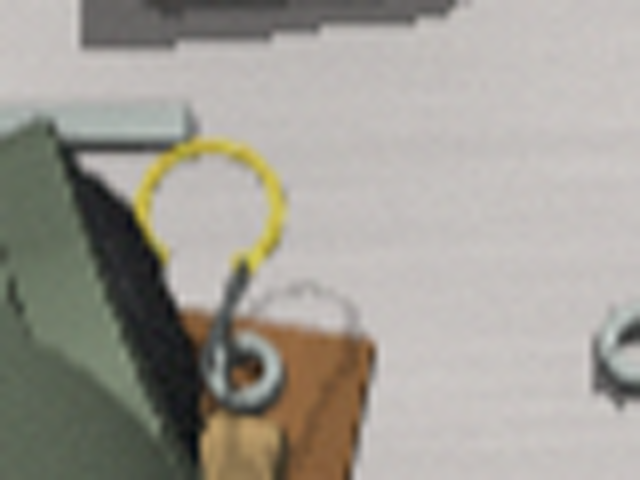

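Lifted cleanly: the ring is spread, with its side-view centre at about (246,123). The collar still stands on the board. Next I'll carry it high to a hover over the shaft.

Run:
```python
from h import *
from workcell import *
y=np.radians(-75); d=np.array([np.cos(y),np.sin(y)])
p=np.array([538,-147])-139.5*d
print(p, inverse_kinematics([*p,130],R(y)))
movel([*p,130],R(y),max_speed=100)
wait(0.3)
s=read_state(); print(s["time"],s["eef_pos"],s["tool_rot"].round(3),s["ft_force"],s["torque"],s["finger_gap"])
for n in ("side","top"):
    for k in range(5):
        c=camera(n); pickle.dump(c,open(f"{n}8_{k}.pkl","wb"))
    crop(c,f"pics/{n}8d.png",*((230,150,100,100) if n=="side" else (250,140,100,100)),6)
```

```text
[501.89474321 -12.25334723] [-0.42766926  0.4759788   0.44498503  2.01029214 -0.30412872  0.71899081
  0.46697384]
9.825 [501.92124368 -12.19601566 130.01100747] [[ 0.966  0.259  0.   ]
 [ 0.259 -0.966 -0.   ]
 [ 0.     0.    -1.   ]] [-0.53031783  0.41338548 -1.43379938] [0.15733489 0.04906923 0.02437127] 32.56409561316419
```

View pics/side8d.png

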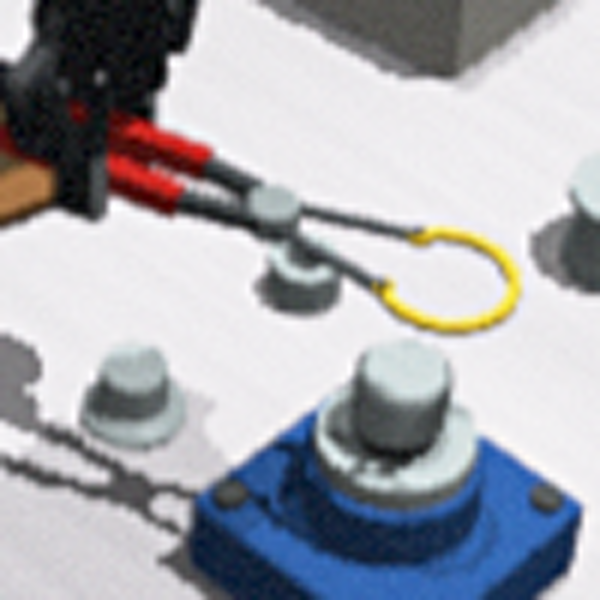

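View pics/top8d.png

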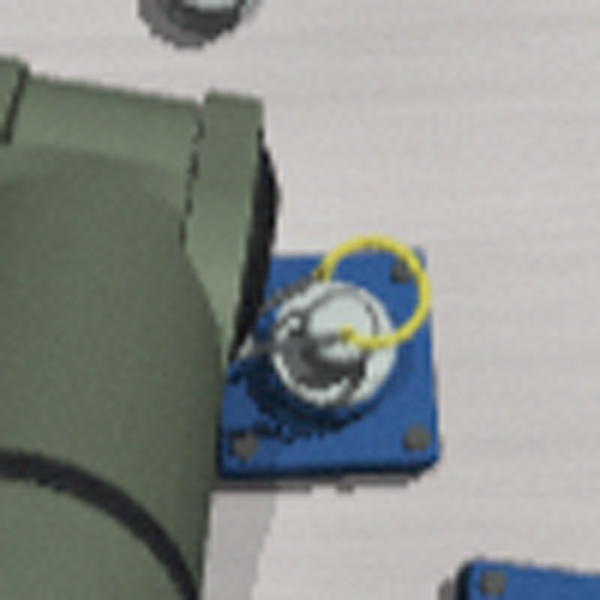

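Side crop: the spread ring is at about (306,196), level by eye, beyond and above the shaft top at (296.5,211). Top crop: the ring at (312.5,189) sits to the right of and above the shaft top at about (306,194). Now I'll measure the ring's height, tilt and centre, and the shaft, in both cameras.

```bash
cat > m3.py <<'E'
from h import *
import sys
def ringmask(im):
    im=im.astype(int); B,G,Rr=im[...,0],im[...,1],im[...,2]
    return (np.minimum(Rr,G)-B>70)&(G>0.72*Rr)
def circ(q):
    A=np.c_[2*q,np.ones(len(q))]; s=np.linalg.lstsq(A,(q**2).sum(1),rcond=None)[0]
    return s[:2],np.sqrt(s[2]+s[:2]@s[:2])
def avg(n,tag,K=5):
    cs=[load(f"{n}{tag}_{k}") for k in range(K)]; c=dict(cs[0])
    c["image"]=np.mean([x["image"] for x in cs],0).round().astype(np.uint8); c["range_z"]=np.median([x["range_z"] for x in cs],0); return c
def ringmeas(c,near,zr=None):
    P=cloud(c); m=ringmask(c["image"])&(np.linalg.norm(P[...,:2]-near,axis=-1)<70)&(P[...,2]>60)
    m=m.astype(np.uint8); k,l,st,ce=cv2.connectedComponentsWithStats(m,connectivity=8); m=l==1+st[1:,4].argmax()
    q=P[m]; zc=np.median(q[:,2]); ok=abs(q[:,2]-zc)<9; A=np.c_[q[ok][:,:2]-near,np.ones(ok.sum())]
    co=np.linalg.lstsq(A,q[ok][:,2],rcond=None)[0]; res=q[ok][:,2]-A@co
    z=zc if zr is None else zr
    v,u=np.nonzero(m); w=np.array([plane(c,a,b,z)[:2] for a,b in zip(u,v)])
    cc,r=circ(w); return dict(n=int(m.sum()),z=zc.round(1),slope=co[:2].round(3),se=(res.std()/np.sqrt(ok.sum())/18).round(3),centre=cc.round(1),r=r.round(1))
def shaft(c,near,zmin=113):
    P=cloud(c); m=(np.hypot(*(P[...,:2]-near).transpose(2,0,1))<45)&(P[...,2]>zmin)&~ringmask(c["image"])&(P[...,2]<135)
    v,u=np.nonzero(m); z=np.median(P[m][:,2]); return z.round(1),(u.mean().round(2),v.mean().round(2)),m
E
python3 - <<'E'
from m3 import *
for n in ("side","top"):
    c=avg(n,"8"); 
    for zr in (None,172,176): print(n,zr,ringmeas(c,np.array([538,-147]),zr))
    P=cloud(c)
    sc,_=None,None
    z,p,m=shaft(c,np.array([538,-147])); print("  shaft",z,p,m.sum(),plane(c,*p,z).round(1),plane(c,*p,122).round(1))
E
```

```text
side None {'n': 101, 'z': np.float64(172.9), 'slope': array([0.002, 0.003]), 'se': np.float64(0.005), 'centre': array([ 544.3, -159.5]), 'r': np.float64(25.6)}
side 172 {'n': 101, 'z': np.float64(172.9), 'slope': array([0.002, 0.003]), 'se': np.float64(0.005), 'centre': array([ 545.1, -159. ]), 'r': np.float64(25.6)}
side 176 {'n': 101, 'z': np.float64(172.9), 'slope': array([0.002, 0.003]), 'se': np.float64(0.005), 'centre': array([ 541.6, -161.5]), 'r': np.float64(25.5)}
  shaft 120.9 (np.float64(296.5), np.float64(212.09)) 173 [ 534.2 -150.9  120.9] [ 533.3 -151.6  122. ]
top None {'n': 57, 'z': np.float64(174.0), 'slope': array([ 0.009, -0.001]), 'se': np.float64(0.011), 'centre': array([ 545.7, -155.8]), 'r': np.float64(25.6)}
top 172 {'n': 57, 'z': np.float64(174.0), 'slope': array([ 0.009, -0.001]), 'se': np.float64(0.011), 'centre': array([ 546.2, -156.1]), 'r': np.float64(25.7)}
top 176 {'n': 57, 'z': np.float64(174.0), 'slope': array([ 0.009, -0.001]), 'se': np.float64(0.011), 'centre': array([ 545.3, -155.5]), 'r': np.float64(25.6)}
  shaft 121.8 (np.float64(306.12), np.float64(193.85)) 102 [ 540.2 -145.1  121.8] [ 540.1 -145.   122. ]
```

```bash
cat >> m3.py <<'E'
def shaftfit(c,near,zt,axis_guess):
    # silhouette pixels of far half of shaft top, projected to plane zt-4 (full radius 20)
    P=cloud(c); m=((np.hypot(*(P[...,:2]-near).transpose(2,0,1))<45)&(P[...,2]>96)&(P[...,2]<135)).astype(np.uint8)
    k,l,st,ce=cv2.connectedComponentsWithStats(m); m=(l==1+st[1:,4].argmax()).astype(np.uint8)
    cs,_=cv2.findContours(cv2.resize(m,None,fx=8,fy=8,interpolation=cv2.INTER_LINEAR),cv2.RETR_EXTERNAL,cv2.CHAIN_APPROX_NONE)
    q=max(cs,key=cv2.contourArea)[:,0,:].astype(float); q=(q+0.5)/8-0.5
    w=np.array([plane(c,a,b,zt-4)[:2] for a,b in q]); g=np.array(axis_guess,float)
    view=g-c["cam_to_world"][:2,3]; view/=np.linalg.norm(view)
    for _ in range(6):
        sel=(w-g)@view>0.0*20
        f=least_squares(lambda x:np.hypot(*(w[sel]-x).T)-20,g,loss="soft_l1",f_scale=1.0); g=f.x
    r=np.hypot(*(w[sel]-g).T); return g.round(1),r.mean().round(2),r.std().round(2),int(sel.sum())
E
python3 - <<'E'
from m3 import *
for n in ("side","top"):
    for tag in ("8",):
        c=avg(n,tag); z,p,m=shaft(c,np.array([538,-147]))
        print(n,z,shaftfit(c,np.array([538,-147]),121.5,(538,-147)))
    c=load(n+"0"); print(" frame0",shaftfit(c,np.array([538,-147]),121.5,(538,-147)))
    c=avg(n,"8"); crop(c,f"pics/{n}8s.png",280,180,50,45,12)
    P=cloud(c); near=np.array([538,-147]); d=np.hypot(*(P[...,:2]-near).transpose(2,0,1))
    for lo,hi in ((80,90),(36,50),(116,126)):
        m=(d<90)&(P[...,2]>lo)&(P[...,2]<hi); h,e=np.histogram(P[m][:,2],40); print("  z band",lo,hi,m.sum(),np.median(P[m][:,2]).round(1))
E
```

```text
side 120.9 (array([ 538.4, -147.6]), np.float64(19.8), np.float64(0.83), 195)
 frame0 (array([ 538.4, -147.6]), np.float64(19.8), np.float64(0.83), 195)
  z band 80 90 264 84.6
  z band 36 50 1018 42.5
  z band 116 126 161 121.1
top 121.8 (array([ 539.6, -144. ]), np.float64(17.37), np.float64(5.41), 228)
 frame0 (array([ 539.6, -145.2]), np.float64(19.87), np.float64(0.9), 181)
  z band 80 90 172 85.3
  z band 36 50 633 43.4
  z band 116 126 100 121.8
```

View pics/side8s.png

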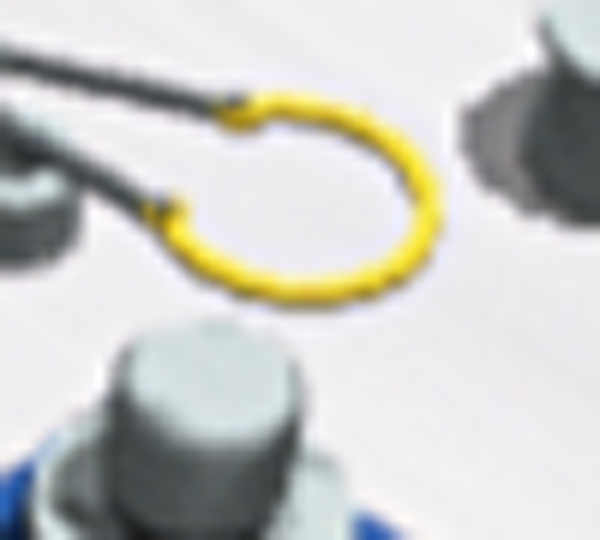

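Relative offset, ring minus shaft, is (5.9,-11.9) from side and (6.1,-10.6) from top. The two agree. The ring is level, with slope under 0.01, and fully spread at mean radius 25.6 mm. Next I'll correct the offset, lower to just above the shaft end and re-measure.

```bash
cat > mv.py <<'E'
from m3 import *
from workcell import *
Y=np.radians(-75)
def snap(tag,K=4):
    for n in ("side","top"):
        for k in range(K): pickle.dump(camera(n),open(f"{n}{tag}_{k}.pkl","wb"))
def st():
    s=read_state(); print("t",s["time"],"p",s["eef_pos"].round(2),"f",s["ft_force"].round(2),"m",s["torque"].round(3),"gap",round(s["finger_gap"],2)); return s
def rep(tag,near,K=4):
    for n in ("side","top"):
        c=avg(n,tag,K); r=ringmeas(c,near); z,p,m=shaft(c,near); print(n,r,"shaft z",z); crop(c,f"pics/{n}{tag}.png",*((270,170,60,60) if n=="side" else (280,165,60,60)),10)
E
python3 - <<'E'
from mv import *
p=np.array([501.9-6.0,-12.2+11.2])
movel([*p,130],R(Y),max_speed=60)
movel([*p,93],R(Y),max_speed=60,guard=8)
wait(0.2); st(); snap("9"); rep("9",np.array([539,-147]))
E
```

```text
t 11.6583 p [496.09  -0.92  93.29] f [-0.17  0.2  -2.47] m [ 0.127  0.02  -0.043] gap 32.92
side {'n': 97, 'z': np.float64(136.1), 'slope': array([0.002, 0.021]), 'se': np.float64(0.005), 'centre': array([ 538.5, -148.1]), 'r': np.float64(25.7)} shaft z 121.3
top {'n': 56, 'z': np.float64(136.9), 'slope': array([-0.001, -0.002]), 'se': np.float64(0.01), 'centre': array([ 539.6, -144.4]), 'r': np.float64(25.7)} shaft z 122.0
```

View pics/side9.png

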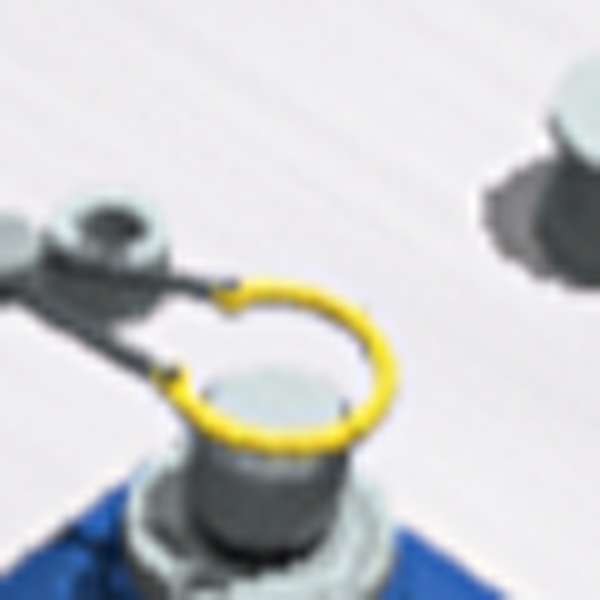

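View pics/top9.png

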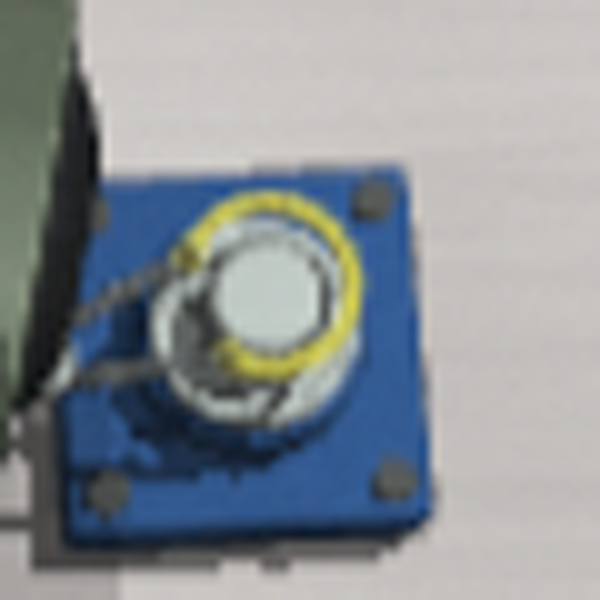

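Ring minus shaft is now (0.1,-0.5) from side and (0.0,+0.8) from top, so it is centred to under 1 mm against 3 mm clearance. I'll slide it down slowly with a guard.

Run:
```python
from mv import *
p=[496.0,-1.0]
print(movel([*p,75],R(Y),max_speed=30,guard=5)); st()
print(movel([*p,62],R(Y),max_speed=30,guard=5)); st(); snap("10",4); rep("10",np.array([539,-147]))
```

```text
False
t 12.8083 p [496.02  -1.05  75.02] f [ 0.55 -0.52 -2.45] m [ 0.102  0.031 -0.046] gap 32.83
False
t 13.3917 p [495.96  -1.08  61.92] f [ 0.4  -1.21 -1.19] m [ 0.084  0.043 -0.047] gap 32.84
side {'n': 81, 'z': np.float64(104.9), 'slope': array([0.029, 0.049]), 'se': np.float64(0.008), 'centre': array([ 537.7, -149.2]), 'r': np.float64(25.1)} shaft z 120.9
top {'n': 55, 'z': np.float64(106.1), 'slope': array([-0.011,  0.047]), 'se': np.float64(0.009), 'centre': array([ 539.7, -144.2]), 'r': np.float64(25.7)} shaft z 121.8
```

View pics/side10.png

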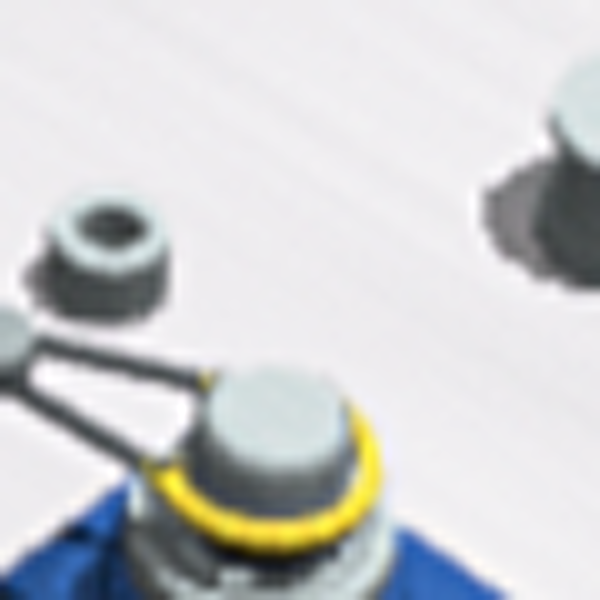

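View pics/top10.png

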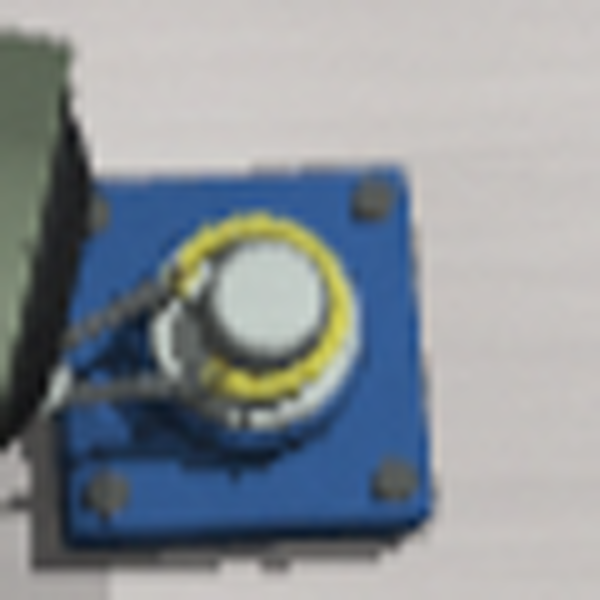

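```bash
cat >> mv.py <<'E'
def favg(N=25):
    F=[]
    for _ in range(N):
        wait(0.02); s=read_state(); F.append(np.r_[s["ft_force"],s["torque"]])
    F=np.array(F); print("favg",F.mean(0).round(3),"se",(F.std(0)/np.sqrt(N)).round(3)); return F.mean(0)
E
python3 - <<'E'
from mv import *
p=[496.0,-1.0]
favg()
print(movel([*p,51],R(Y),max_speed=20,guard=5)); st(); favg()
snap("11",4); rep("11",np.array([539,-147]))
E
```

```text
favg [-1.140e-01  6.300e-02 -2.008e+00  1.080e-01  5.300e-02  2.000e-03] se [0.092 0.1   0.095 0.005 0.007 0.006]
False
t 14.9083 p [496.01  -1.04  50.99] f [-0.56  0.39 -2.16] m [ 0.104  0.093 -0.033] gap 32.67
favg [-1.20e-01  5.90e-02 -2.04e+00  1.22e-01  4.40e-02 -1.00e-03] se [0.082 0.11  0.097 0.006 0.006 0.006]
side {'n': 77, 'z': np.float64(94.0), 'slope': array([0.012, 0.065]), 'se': np.float64(0.01), 'centre': array([ 537.8, -149.4]), 'r': np.float64(24.7)} shaft z 120.9
top {'n': 23, 'z': np.float64(94.7), 'slope': array([0.137, 0.113]), 'se': np.float64(0.026), 'centre': array([ 538.4, -146.5]), 'r': np.float64(23.9)} shaft z 122.3
```

View pics/side11.png

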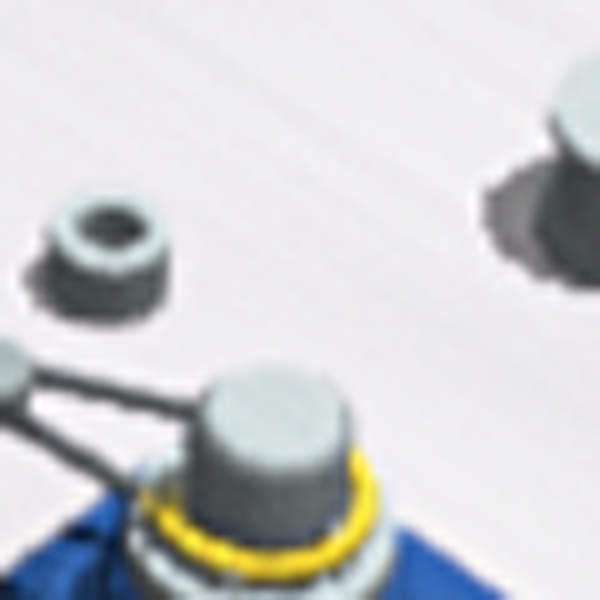

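View pics/top11.png

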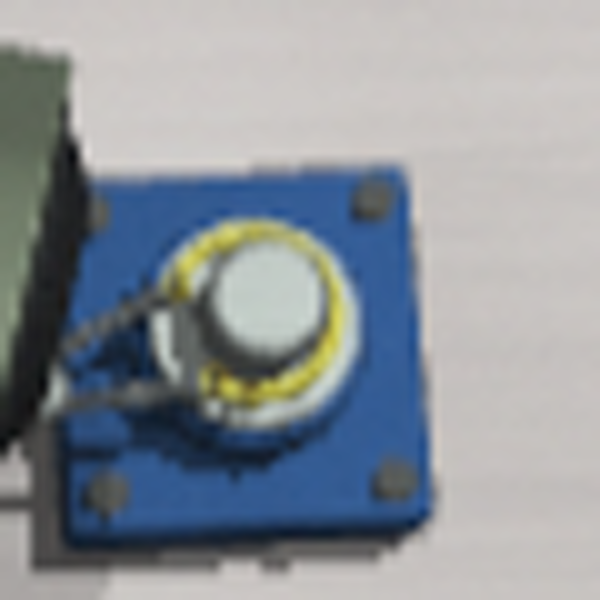

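Forces are unchanged (−2.0 N is the pliers' weight), so the ring hangs free. I'll check the height bias against the known starting height of 57 mm, and check for droop along the pliers.

Run:
```python
from m3 import *
for n in ("side","top"):
    c=load(n+"0"); P=cloud(c); b=(198,155,225,180) if n=="side0" else None
    m=ringmask(c["image"])&(np.hypot(P[...,0]-650,P[...,1]-155)<45)&(P[...,2]>45); print(n,"ring0 z",np.median(P[m][:,2]).round(1),m.sum())
    t=(np.hypot(P[...,0]-480,P[...,1]-20)<40)&(P[...,2]<8); print("  table near",np.median(P[t][:,2]).round(2))
    t=(np.hypot(P[...,0]-539,P[...,1]+147)<150)&(P[...,2]<8); print("  table near stub",np.median(P[t][:,2]).round(2))
    # stub levels frame0
    d=np.hypot(P[...,0]-539,P[...,1]+147)
    bo=np.hypot(P[...,0]-650,P[...,1]-155)
    print("  bearing",np.median(P[(d>22)&(d<32)&(abs(P[...,2]-85)<5)][:,2]).round(2),"shaft",np.median(P[(d<17)&(P[...,2]>115)][:,2]).round(2),"block",np.median(P[(d<80)&(abs(P[...,2]-43)<6)][:,2]).round(2))
y=np.radians(-75);dv=np.array([np.cos(y),np.sin(y)]); ev=np.array([-dv[1],dv[0]])
for tag,K,g,tz in (("8",5,(501.9,-12.2),130.0),("9",4,(496.1,-.9),93.3),("10",4,(496,-1.1),61.9),("11",4,(496,-1),51.0)):
    c=avg("side",tag,K);P=cloud(c)
    rel=P[...,:2]-np.array(g); a=rel@dv; b=rel@ev; z=P[...,2]-tz
    rm=ringmask(c["image"])
    f=lambda m:(np.median(z[m]).round(1),int(m.sum()))
    band=(z>32)&(z<62)
    red=(c["image"][...,2].astype(int)-c["image"][...,1]>60)&(abs(b)<30)&band&~rm
    print(tag,"handles",f(red&(a>12)&(a<45)),"pivot",f((np.hypot(a-65,b)<9)&band),"ring near",f(rm&band&(a>115)&(a<137)),"far",f(rm&band&(a>148)&(a<175)))
```

```text
side ring0 z 56.9 55
  table near -0.83
  table near stub -0.63
  bearing 84.68 shaft 121.48 block 42.42
top ring0 z 59.1 47
  table near 0.02
  table near stub 0.1
  bearing 85.24 shaft 122.46 block 43.29
8 handles (np.float64(49.3), 124) pivot (np.float64(47.4), 24) ring near (np.float64(43.3), 11) far (np.float64(43.0), 48)
9 handles (np.float64(49.0), 117) pivot (np.float64(47.8), 20) ring near (np.float64(43.9), 11) far (np.float64(42.7), 50)
10 handles (np.float64(49.6), 111) pivot (np.float64(48.0), 22) ring near (np.float64(44.2), 4) far (np.float64(43.1), 43)
11 handles (np.float64(49.4), 107) pivot (np.float64(47.8), 21) ring near (np.float64(41.9), 1) far (np.float64(42.9), 45)
```

Run:
```python
from mv import *
p=[496.0,-1.0]
print(movel([*p,47.8],R(Y),max_speed=15,guard=4)); wait(0.5); st(); favg()
snap("12",5); rep("12",np.array([539,-147]),5)
for n in ("side",):
    c=avg(n,"12",5); crop(c,"pics/side12z.png",280,200,40,40,14)
c=load("side12_0"); cv2.imwrite("pics/side12full.png",c["image"])
```

```text
False
t 16.5917 p [496.02  -0.99  47.83] f [-0.31 -1.03 -2.76] m [0.095 0.026 0.021] gap 32.83
favg [-0.099  0.117 -2.174  0.11   0.029 -0.013] se [0.101 0.115 0.099 0.006 0.007 0.006]
side {'n': 78, 'z': np.float64(90.7), 'slope': array([-0.001,  0.036]), 'se': np.float64(0.01), 'centre': array([ 537.9, -149.1]), 'r': np.float64(24.9)} shaft z 120.9
top {'n': 23, 'z': np.float64(92.0), 'slope': array([0.106, 0.128]), 'se': np.float64(0.018), 'centre': array([ 539.3, -145.2]), 'r': np.float64(25.2)} shaft z 121.7
```

View pics/side12z.png

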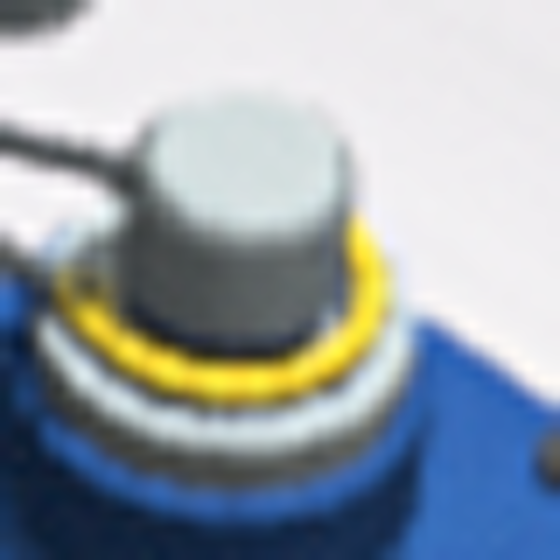

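View pics/top12.png

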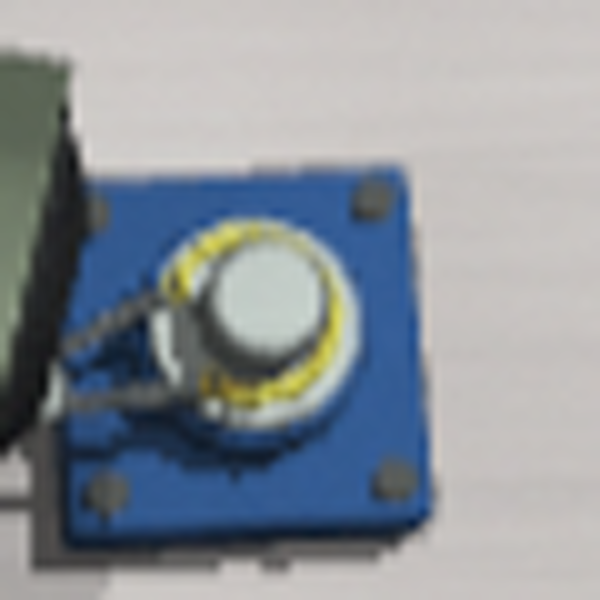

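View pics/side12full.png

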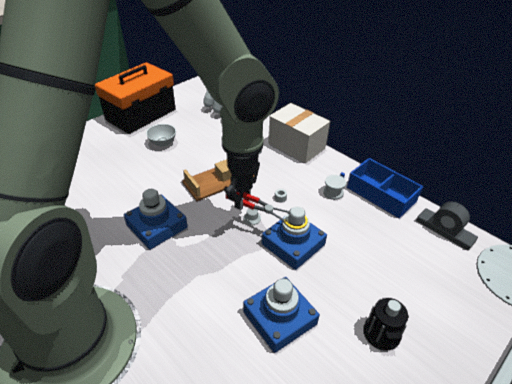

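The ring sits in the groove at 90.0 mm, bias-corrected, against a groove middle of 89.6–90.3. It is concentric with the bearing face: in the zoomed crop the ring spans columns 58–391 and the bearing 40–412. The wrist carries only the pliers' weight. I'm handing in.

Run:
```python
from mv import *
st(); finish_job()
```

```text
t 17.5083 p [496.    -0.99  47.79] f [ 0.24  0.5  -1.11] m [ 0.129  0.02  -0.01 ] gap 32.74
the job is handed in; nothing more can be done
```

The job is handed in at 17.5 s. I squeezed the pliers shut on their rest and lifted them. I then carried the spread ring level over the farthest stub, about 548 mm from the base, and lowered it to the groove. No force guard tripped, and the handles are still clamped.

**Last checks**
- **Height:** the ring centre is at about 90.0 mm after correcting the camera bias, against a groove middle of 89.6 mm (side camera) to 90.3 mm (top camera).
- **Centring:** just above the shaft end, the ring was within about 1 mm of the shaft axis in both cameras, with 3 mm clearance. The arm then went straight down without any sideways change.
- **Spread:** the ring's mean radius measured 25.6 mm before insertion, matching the fully spread size. The finger gap has stayed at about 32.8 mm since.
- **Hanging free:** the averaged wrist force is −2.1 N. That is the pliers' weight, and it did not change on the way down.

**What disagreed**
- **Fingertip height:** the cameras saw the open fingertips about 25 mm higher than the TCP reading implied, so I set the grasp height by camera.
- **Finger gap:** the reading of 32.8 mm is below the 36 mm stated for squeezed handles.
- **Ring tilt:** once the shaft hid part of the ring, the tilt fits became noisy, 0.04 in the side view and 0.13 in the top view. The unobstructed fits before insertion gave 0.02 or less, and heights along the pliers did not change during the descent, so I took the ring as level.

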